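# Find the worn machine foot by dragging

## Task

One of the three machine feet on the steel plate has a worn-out pad and slides too easily: drag each foot in turn at least 5 cm over the plate, feeling how much it resists, and leave it where the drag ends; lift none before all three have been dragged, do not tip them or press them down hard. Then lift the slippery one and stand it gently and flat on the floor of either half of the blue tray. The two sound feet stay standing on the plate; leave the oil bottle, the pressure gauge and the steel weight where they are.

Things in the scene. Friction and masses are not known exactly. Their poses are not given: they have to be found in the camera images.
- foot_1: one of three like feet, about 0.85 kg: dark steel base 70x70x16 mm, on it a bright square grip 28x28 mm, 16 to 50 mm above the underside, square to the base. Origin: centre of the underside, within 1.5 mm; z up. A hidden rubber pad in the underside carries it. In one foot, any of the three, it is worn away: that one rides on its steel rim and drags with about 0.6 N, the others 3.7 N (+-25 %)
- foot_2: one of three like feet, about 0.85 kg: dark steel base 70x70x16 mm, on it a bright square grip 28x28 mm, 16 to 50 mm above the underside, square to the base. Origin: centre of the underside, within 1.5 mm; z up. A hidden rubber pad in the underside carries it. In one foot, any of the three, it is worn away: that one rides on its steel rim and drags with about 0.6 N, the others 3.7 N (+-25 %)
- foot_3: one of three like feet, about 0.85 kg: dark steel base 70x70x16 mm, on it a bright square grip 28x28 mm, 16 to 50 mm above the underside, square to the base. Origin: centre of the underside, within 1.5 mm; z up. A hidden rubber pad in the underside carries it. In one foot, any of the three, it is worn away: that one rides on its steel rim and drags with about 0.6 N, the others 3.7 N (+-25 %)
- plate: ground steel plate, fixed, 280 (x) x 250 (y) x 12 mm. Origin: centre of the underside, z up. The feet stand on it in three marked lanes at x = -90, 0, +90 mm, all at about y = -60 mm, square to its axes; the lanes run along y and are free towards +y, which points about to the robot's left
- tray: blue parts tray, fixed, 120 (x) x 180 (y) x 28 mm, floor and walls 3 mm thick. Origin: centre of the underside, z up. A 4 mm wall at y = 0, 24 mm high, parts it into two empty halves, each 114 (x) x 85 (y) mm inside, centred at y = -44 and +44 mm. Its long side (y) points about along the robot's x
- oil_bottle: white oil bottle with a red spout, 46 mm wide, 119 mm tall, loose; leave it alone. Origin: centre of the underside
- gauge: dial pressure gauge lying on its back, 121x87x40 mm, loose; leave it alone. Origin: centre of the underside
- weight: steel calibration weight with a neck, 37 mm wide, 88 mm tall, loose; leave it alone. Origin: centre of the underside
Not all that is in view belongs to the job. Leave any white look-alike of the foot_2 alone.

How it is judged (in metres and radians):
On the way:
1. all three feet have been dragged at least 40 mm and stand on the plate (distance of each of foot_1, foot_2, foot_3 from where it was at the start of the episode above 0.04 m and x of foot_1 in the frame of plate between -0.14 and 0.14 m and y of foot_1 in the frame of plate between -0.125 and 0.125 m and z of each of foot_1, foot_2, foot_3 in the frame of plate below 0.017 m and x of foot_2 in the frame of plate between -0.14 and 0.14 m and y of foot_2 in the frame of plate between -0.125 and 0.125 m and x of foot_3 in the frame of plate between -0.14 and 0.14 m and y of foot_3 in the frame of plate between -0.125 and 0.125 m), for 0.2 s.
At the end, for the whole second after the job is handed in: The slippery foot stands upright (within 0.06 rad) on the floor of the blue tray (within 5 mm), its bare steel rim bearing on the floor (a sound foot would bear on its pad instead); the other two stand upright on the steel plate with their centres over it; all three are at rest (((x of foot_1 in the frame of tray between -0.06 and 0.06 m and y of foot_1 in the frame of tray between -0.09 and 0.09 m and z of foot_1 in the frame of tray below 0.008 m and angle between each of foot_1, foot_2, foot_3's own z axis and vertical below 0.06 rad and linear speed of each of foot_1, foot_2, foot_3 below 0.01 m/s and contact force between foot_1 and tray above 3 N and x of foot_2 in the frame of plate between -0.14 and 0.14 m and y of foot_2 in the frame of plate between -0.125 and 0.125 m and z of each of foot_2, foot_3 in the frame of plate below 0.017 m and x of foot_3 in the frame of plate between -0.14 and 0.14 m and y of foot_3 in the frame of plate between -0.125 and 0.125 m) or (x of foot_2 in the frame of tray between -0.06 and 0.06 m and y of foot_2 in the frame of tray between -0.09 and 0.09 m and z of foot_2 in the frame of tray below 0.008 m and angle between each of foot_2, foot_1, foot_3's own z axis and vertical below 0.06 rad and linear speed of each of foot_2, foot_1, foot_3 below 0.01 m/s and contact force between foot_2 and tray above 3 N and x of foot_1 in the frame of plate between -0.14 and 0.14 m and y of foot_1 in the frame of plate between -0.125 and 0.125 m and z of each of foot_1, foot_3 in the frame of plate below 0.017 m and x of foot_3 in the frame of plate between -0.14 and 0.14 m and y of foot_3 in the frame of plate between -0.125 and 0.125 m) or (x of foot_3 in the frame of tray between -0.06 and 0.06 m and y of foot_3 in the frame of tray between -0.09 and 0.09 m and z of foot_3 in the frame of tray below 0.008 m and angle between each of foot_3, foot_1, foot_2's own z axis and vertical below 0.06 rad and linear speed of each of foot_3, foot_1, foot_2 below 0.01 m/s and contact force between foot_3 and tray above 3 N and x of foot_1 in the frame of plate between -0.14 and 0.14 m and y of foot_1 in the frame of plate between -0.125 and 0.125 m and z of each of foot_1, foot_2 in the frame of plate below 0.017 m and x of foot_2 in the frame of plate between -0.14 and 0.14 m and y of foot_2 in the frame of plate between -0.125 and 0.125 m))); the robot touches nothing.
It fails at once if a foot is lifted more than 10 mm off the plate before all three have been dragged 40 mm (z of any of foot_1, foot_2, foot_3 in the frame of plate above 0.024 m and distance of any of foot_1, foot_2, foot_3 from where it was at the start of the episode below 0.04 m).
It fails at once if a foot is pressed down hard: more than 80 N in all on the plate (the three feet weigh 25 N together) (contact force between plate and anything else above 80 N).
It fails at once if a foot is tipped more than 0.35 rad (angle between any of foot_1, foot_2, foot_3's own z axis and vertical above 0.35 rad).
It fails at once if a foot comes down on the tray's floor (the last 9 mm) faster than 0.25 m/s: dropped or thrown in ((x of foot_1 in the frame of tray between -0.06 and 0.06 m and y of foot_1 in the frame of tray between -0.09 and 0.09 m and z of foot_1 in the frame of tray below 0.012 m and linear speed of foot_1 above 0.25 m/s) or (x of foot_2 in the frame of tray between -0.06 and 0.06 m and y of foot_2 in the frame of tray between -0.09 and 0.09 m and z of foot_2 in the frame of tray below 0.012 m and linear speed of foot_2 above 0.25 m/s) or (x of foot_3 in the frame of tray between -0.06 and 0.06 m and y of foot_3 in the frame of tray between -0.09 and 0.09 m and z of foot_3 in the frame of tray below 0.012 m and linear speed of foot_3 above 0.25 m/s)).
It fails at once if the oil bottle, the pressure gauge or the steel weight is moved more than 15 mm (distance of any of oil_bottle, gauge, weight from where it was at the start of the episode above 0.015 m).
It also fails if it takes over 72 s, if anything falls off the work surface, if the arm or the gripper's body presses on something with over 40 N, if the wrist force passes 120 N, or if a joint passes its speed limit or range.

## Robot

A 6-joint arm with a two-finger parallel gripper is mounted at the origin on the work surface; the furniture and walls round the work are solid. World frame = base frame: x ahead of the robot, y to its left, z up, the work surface at z = 0. Lengths are in m, angles in degrees, forces in N, time in s.
With the tool pointing down it reaches from about 0.325 to 0.85 m from the base axis. Payload 15.5 kg.
Tool frame: the origin (TCP) lies midway between the tips of the shut fingers; the grasp point (between the pads) lies 19 mm behind it; z points along the fingers, y is the line along which they close (so a half turn about z gives the same grasp; the last joint's range is limited). The gripper opens to 91 mm and grips with 3 to 60 N. Pads are 32 mm wide; open, the fingers measure 118 mm over their backs; the gripper's body (76 mm by 178 mm) begins 60 mm behind the grasp point.
Start: joints at [-78.352, 28.281, 77.091, -0, 74.628, -5.472], TCP at [0.184, -0.597, 0.214] pointing down, gripper open.
Joint ranges: [-166.48, 166.48], [-47.26, 123.95], [12.59, 153.08], [-70.14, 250.14], [6.76, 159.57], [-176.63, 176.63]. Speed limits (degrees/s): [108.29, 108.29, 147.25, 172.46, 172.46, 172.46].

## Interface

Orientations are given as a 3x3 rotation matrix whose columns are the frame's x, y, z axes.
In Python, from bench import ctrl gives the robot as it stands. The module is installed in compiled form; this text tells all that it offers. Calls block until the motion is done:
- ctrl.goto(position, orientation): joint-space move of the TCP to a pose.
- ctrl.move_l(position, vel=0.15, ori=None, contact_N=None): straight line of the TCP; ori=None keeps the orientation; vel is the mean speed in m/s. With contact_N (N) it stops when the force on the tool has changed by that much, and returns True; else False.
- ctrl.movej(angles): joint-space move.
- ctrl.command_gripper(opening): opening from 0.0 (shut) to 1.0 (fully open); the grip force is fixed at half the most; returns when the fingers have stopped.
- ctrl.sleep(seconds).
- ctrl.ik(position, orientation): joint angles nearest the present ones, or None.
- ctrl.read_camera(name): name is "scene" or "top"; returns the picture (420x560x3 uint8, blue, green, red); there is no depth.
- ctrl.camera_params(name): a dict with "fx", "fy", "cx", "cy" (pixels), "pose" (4x4, takes a point from camera to world coordinates). Camera axes: x right, y up, looking along -z (the intrinsics and any distortion apply to the point x, -y, -z); pixel columns grow to the right and rows downward; lengths in m; the calibration is good to about 2 mm. A picture is of the moment at which its call begins. camera_params takes no time and is no camera call.
A pose or a line that the arm cannot do raises ctrl.MotionError and nothing moves.
- ctrl.sign_off(): hands the job in; it is judged then, once.
Readings, each from a call of its own:
- ctrl.current_t(): time.
- ctrl.current_q(): joint angles.
- ctrl.current_dq(): joint speeds.
- ctrl.current_effort(): joint torques, N m.
- ctrl.current_tool_pos(): TCP position.
- ctrl.current_eef_rot(): TCP orientation.
- ctrl.current_contact_force(): force on the tool from outside, world axes, zero at the start.
- ctrl.current_wrist_torque(): the same for the moment, N m.
- ctrl.current_grip_width(): opening from 0.0 (shut) to 1.0 (fully open).
- ctrl.current_grasp_force(): force on a finger pad.
Only numpy, scipy, OpenCV 4.12 (cv2) and the standard library are available. Lean on these libraries where they do the work, as an engineer would, in place of code of your own. Each camera call takes 0.05 s, during which the arm holds its last target. There are 200 camera calls.

## Working session

There is one attempt and no reset: what is moved stays moved. The work goes in short steps, each a Python script; the robot and the scene stay as the last script left them, time stands still between calls to the robot, and variables do not carry over. Pictures are saved under pics/ and viewed, at most 10 in all, crops included, and the job is handed in when it is done.

```bash
mkdir -p pics
python3 - <<'E'
from bench import ctrl
import cv2
for n in("scene","top"):
    im=ctrl.read_camera(n); cv2.imwrite(f"pics/{n}0.png",im)
    p=ctrl.camera_params(n); print(n,p)
print(ctrl.current_t(),ctrl.current_tool_pos(),ctrl.current_eef_rot(),ctrl.current_contact_force())
E
```

```text
scene {'fx': 462.88298461403537, 'fy': 462.88298461403537, 'cx': 273.018166561821, 'cy': 212.42748845894977, 'pose': array([[-0.6270312 ,  0.56731458, -0.53384084, -0.15126922],
       [-0.77876479, -0.43988259,  0.44724569,  0.56530818],
       [ 0.01890171,  0.69617345,  0.71762473,  1.0111785 ],
       [ 0.        ,  0.        ,  0.        ,  1.        ]])}
top {'fx': 489.3691371838136, 'fy': 489.3691371838136, 'cx': 280.18904066118654, 'cy': 219.51160684076396, 'pose': array([[ 0.0205132 ,  0.9962919 , -0.08355638,  0.44191425],
       [-0.9996211 ,  0.02197223,  0.01657965, -0.02853118],
       [ 0.01835409,  0.08318461,  0.99636512,  1.49059652],
       [ 0.        ,  0.        ,  0.        ,  1.        ]])}
0.1 [ 0.18391902 -0.59697844  0.21339005] [[ 9.55695542e-01  2.94356907e-01 -2.07746990e-04]
 [ 2.94356956e-01 -9.55694934e-01  1.08396167e-03]
 [ 1.20528859e-04 -1.09708911e-03 -9.99999391e-01]] [ 1.50068054  0.6494387  -0.10872183]
```

View pics/scene0.png

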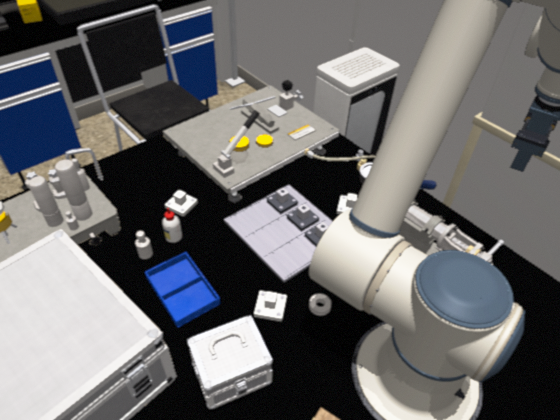

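View pics/top0.png

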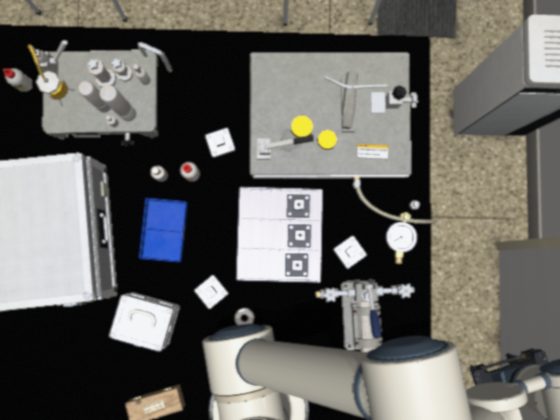

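The scene view shows three dark feet at about (284,196), (303,215) and (318,233), the tray at (182,288), and the bottle and weight at (172,228) and (143,245). In the top view the feet are at (299,206), (299,236) and (296,265), the plate is around (280,235) and the tray is at (163,230). White look-alikes are at (220,142), (350,252) and (211,292). I'll take enlarged crops next.

Run:
```python
import cv2
a=cv2.imread("pics/top0.png")[170:300,130:370]; cv2.imwrite("pics/topc.png",cv2.resize(a,None,fx=3.2,fy=3.2,interpolation=cv2.INTER_CUBIC))
a=cv2.imread("pics/scene0.png")[170:330,140:350]; cv2.imwrite("pics/scenec.png",cv2.resize(a,None,fx=3.6,fy=3.6,interpolation=cv2.INTER_CUBIC))
```

```text
(no output)
```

View pics/topc.png

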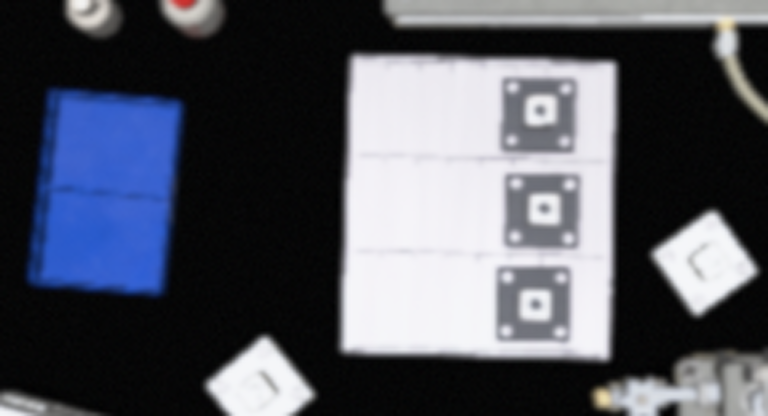

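View pics/scenec.png

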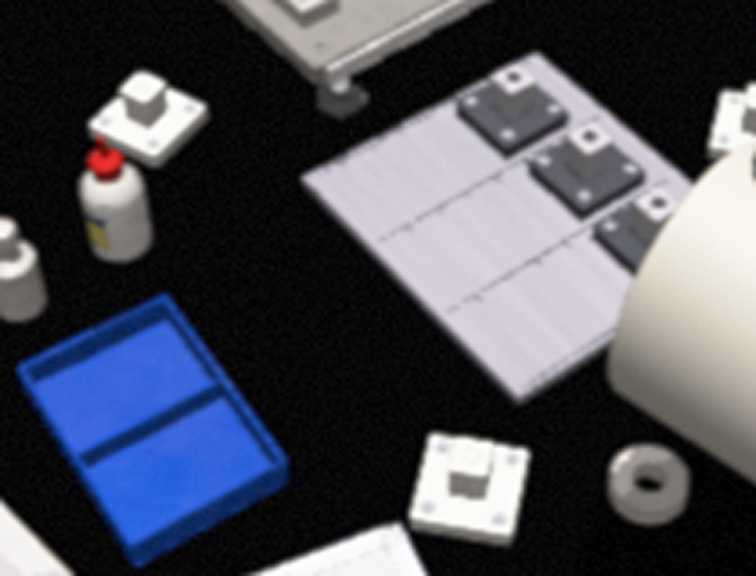

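The top crop shows the grip tops at (540,110), (545,208) and (535,304), and the tray rim corners at (48,90), (183,99), (163,294) and (28,284). In the scene crop the grip tops are at (515,80), (590,136) and (656,203), and the tray corners at (18,370), (165,296), (288,462) and (136,548). I'll triangulate from these.

```bash
cat > h.py <<'E'
import numpy as np, cv2
from bench import ctrl
def ray(n,u,v):
    p=ctrl.camera_params(n); P=p["pose"]
    d=P[:3,:3]@np.array([(u-p["cx"])/p["fx"],-(v-p["cy"])/p["fy"],-1]); return P[:3,3],d/np.linalg.norm(d)
def tri(t,s):
    (a,d),(b,e)=ray("top",*t),ray("scene",*s)
    k,m=np.linalg.lstsq(np.c_[d,-e],b-a,rcond=None)[0]
    return (a+k*d+b+m*e)/2, np.linalg.norm(a+k*d-b-m*e)
def onz(n,u,v,z):
    a,d=ray(n,u,v); return a+d*(z-a[2])/d[2]
tc=lambda u,v:((u+.5)/3.2-.5+130,(v+.5)/3.2-.5+170)
sc=lambda u,v:((u+.5)/3.6-.5+140,(v+.5)/3.6-.5+170)
def rot(a): # tool down, closing axis y at world angle a(deg)
    a=np.radians(a); y=np.array([np.cos(a),np.sin(a),0]); z=np.array([0,0,-1.]); return np.c_[np.cross(y,z),y,z]
E
python3 - <<'E'
from h import *
np.set_printoptions(precision=4,suppress=True)
for nm,t,s in [("A",(540,110),(515,80)),("B",(545,208),(590,136)),("C",(535,304),(656,203)),
 ("plateTL",(350,56),(303,180)),("plateTR",(616,63),(533,54)),("plateBL",(342,352),(520,400)),
 ("trTL",(48,90),(18,370)),("trTR",(183,99),(165,296)),("trBR",(163,294),(288,462)),("trBL",(28,284),(136,548))]:
    print(nm,*tri(tc(*t),sc(*s)))
print("plate z.012",[onz("top",*tc(*c),.012)[:2] for c in[(350,56),(616,63),(609,359),(342,352)]])
print("tray z.028",[onz("top",*tc(*c),.028)[:2] for c in[(48,90),(183,99),(163,294),(28,284)]])
print("feet z.062",[onz("top",*tc(*c),.062)[:2] for c in[(540,110),(545,208),(535,304)]])
print(ctrl.camera_params("top").keys())
E
```

```text
A [ 0.6085 -0.1058  0.0568] 0.0017673029793214524
B [ 0.5188 -0.1112  0.0586] 0.0001817094985492573
C [ 0.4315 -0.1031  0.0593] 0.00138130307479558
plateTL [0.6624 0.0741 0.0071] 0.0010187330746620846
plateTR [ 0.6636 -0.1785  0.0053] 0.004198277135442314
plateBL [0.3819 0.0742 0.0067] 0.00029304398045995914
trTL [0.6207 0.3545 0.0229] 0.002845484659445291
trTR [0.617  0.2307 0.0177] 0.0016061917800231933
trBR [0.4335 0.2422 0.0203] 0.0018174658367272126
trBL [0.4385 0.3639 0.0261] 0.0038473658372259853
plate z.012 [array([0.662 , 0.0742]), array([ 0.6611, -0.1794]), array([ 0.3806, -0.1765]), array([0.3822, 0.074 ])]
tray z.028 [array([0.6209, 0.3544]), array([0.6153, 0.2282]), array([0.433 , 0.2401]), array([0.4396, 0.365 ])]
feet z.062 [array([ 0.6086, -0.1049]), array([ 0.5186, -0.1111]), array([ 0.431 , -0.1035])]
dict_keys(['fx', 'fy', 'cx', 'cy', 'pose'])
```

Grip tops stand at about z=0.06 and the plate top at 0.01, which agrees with the text. The tray is centred at (0.527,0.297) with a yaw of -3.6°. I'll cage each grip loosely (not clamped, so the pad keeps its full load) and drag it in +y, reading the force as I go.

```bash
cat >> h.py <<'E'
def force(n=8):
    f=[]
    for _ in range(n): f.append(ctrl.current_contact_force()); ctrl.sleep(.02)
    return np.mean(f,0),np.std(f,0)
def drag(x,y,L=.075):
    R=rot(-90)
    ctrl.goto([x,y,.13],R); print("hit",ctrl.move_l([x,y,.033],vel=.08,contact_N=8))
    ctrl.sleep(.2); b,s=force(); print("base",b.round(2),s.round(2),ctrl.current_tool_pos().round(4))
    for d in np.linspace(0,L,7)[1:]:
        c=ctrl.move_l([x,y+d,.033],vel=.03,contact_N=6)
        f,_=force(2); print(round(d,3),c,(f-b).round(2))
        if c: ctrl.move_l([x,y+d,.033],vel=.03)
    ctrl.move_l([x,y+L-.006,.033],vel=.03); f,_=force(4); print("off",(f-b).round(2))
    print(ctrl.current_t())
E
python3 - <<'E'
from h import *
p=ctrl.current_tool_pos(); ctrl.move_l([p[0],p[1],.3],vel=.2)
ctrl.command_gripper(.48)
drag(.4312,-.1033)
E
```

```text
hit False
base [-0.02  0.13  0.06] [0.44 0.46 0.33] [ 0.4313 -0.1033  0.0331]
0.012 False [-0.39 -0.11 -0.16]
0.025 False [ 0.04 -0.23 -0.08]
0.038 False [ 0.44  0.41 -0.1 ]
0.05 False [-0.35 -0.83  0.02]
0.062 False [ 0.48 -0.25 -0.44]
0.075 False [ 0.41 -0.06 -0.2 ]
off [ 0.22  0.35 -0.02]
9.325
```

The force at rest is near zero. It may relax when the motion stops, so I'll also use a contact threshold of 2.2 N during the motion for B.

```bash
sed -i 's/contact_N=6/contact_N=2.2/' h.py
python3 - <<'E'
from h import *
p=ctrl.current_tool_pos(); ctrl.move_l([p[0],p[1],.12],vel=.15)
drag(.5188,-.1111)
p=ctrl.current_tool_pos(); ctrl.move_l([p[0],p[1],.12],vel=.15)
E
```

```text
hit False
base [-0.19  0.05  0.13] [0.56 0.57 0.4 ] [ 0.5189 -0.1111  0.0332]
0.012 False [-0.02 -0.09 -0.21]
0.025 True [ 0.39  0.1  -0.17]
0.038 False [ 0.25  0.37 -0.28]
0.05 False [-0.1   0.18 -0.68]
0.062 False [ 0.39  0.17 -0.38]
0.075 False [ 0.24 -0.48  0.28]
off [ 0.05 -0.01 -0.17]
16.4833
```

Run:
```python
from h import *
drag(.6086,-.1053)
p=ctrl.current_tool_pos(); ctrl.move_l([p[0],p[1],.12],vel=.15)
im=ctrl.read_camera("top")
a=im[170:300,130:370]; cv2.imwrite("pics/topc2.png",cv2.resize(a,None,fx=3.2,fy=3.2,interpolation=cv2.INTER_CUBIC))
```

```text
hit False
base [-0.21  0.04  0.36] [0.68 0.47 0.64] [ 0.6087 -0.1053  0.0331]
0.012 True [ 0.14 -0.29 -0.42]
0.025 True [ 0.02 -0.42 -0.79]
0.038 True [ 0.07 -0.28 -0.29]
0.05 True [ 0.19 -0.13 -0.85]
0.062 True [ 0.07 -0.06 -1.16]
0.075 True [ 0.43 -0.04 -0.66]
off [ 0.53  0.7  -0.43]
24.3833
```

View pics/topc2.png

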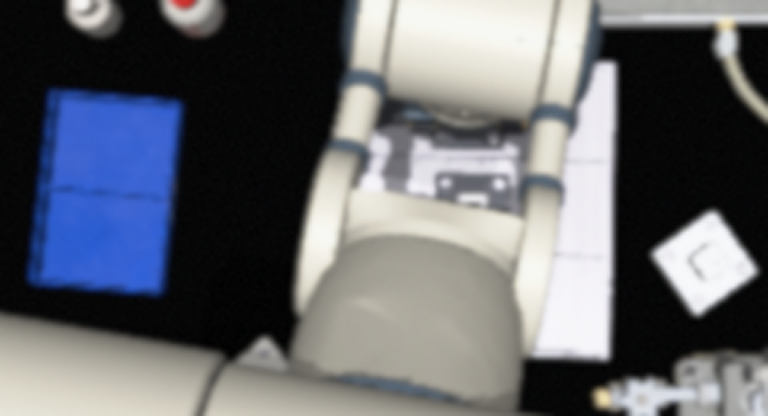

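Foot A (far lane) triggered on every segment, so it is sound. B hardly triggered at all. The view is mostly blocked by the arm, but B is visible and has moved. I'll re-test C and B with the same 2.2 N threshold, dragging them a little further.

Run:
```python
from h import *
for x,y in((.4312,-.0363),(.5188,-.0441)):
    drag(x,y,.036)
    p=ctrl.current_tool_pos(); ctrl.move_l([p[0],p[1],.12],vel=.15)
ctrl.goto([.45,.2,.2],rot(-90))
for n in("top","scene"): cv2.imwrite(f"pics/{n}3.png",ctrl.read_camera(n))
a=cv2.imread("pics/top3.png")[170:300,130:370]; cv2.imwrite("pics/topc3.png",cv2.resize(a,None,fx=3.2,fy=3.2,interpolation=cv2.INTER_CUBIC))
print(ctrl.current_t())
```

```text
hit False
base [0.08 0.12 0.48] [0.34 0.35 0.51] [ 0.4313 -0.0363  0.0331]
0.006 False [-0.71 -0.15 -0.17]
0.012 True [ 0.77 -0.39  0.54]
0.018 True [-0.52  0.43 -0.78]
0.024 True [-0.23 -0.51 -0.4 ]
0.03 True [-0.3  -0.16 -0.24]
0.036 True [-0.58 -0.22 -0.94]
off [ 0.03 -0.76 -0.25]
30.9
hit False
base [-0.12  0.05 -0.27] [0.5  0.27 0.64] [ 0.5189 -0.0441  0.0331]
0.006 False [ 0.43 -0.27  0.29]
0.012 True [-0.02 -0.33  0.24]
0.018 True [0.01 0.23 0.65]
0.024 True [0.08 0.41 0.28]
0.03 True [-0.14 -0.61  0.04]
0.036 False [-0.02 -0.53 -0.09]
off [-0.03  0.08  0.44]
36.9833
38.7667
```

View pics/topc3.png

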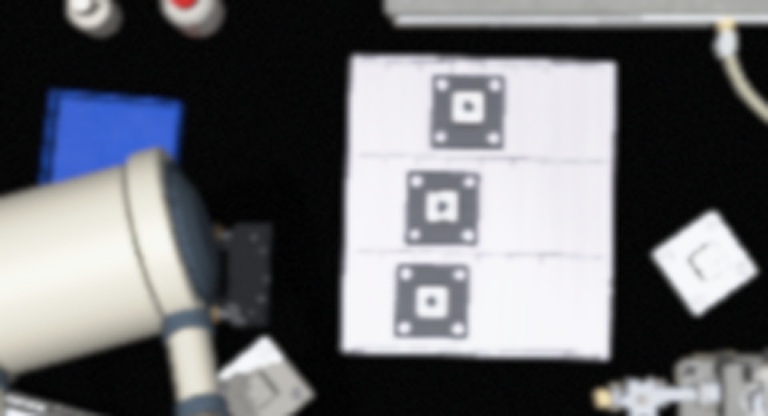

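The grip tops are now at (468,107), (443,207) and (432,302), and all three feet have moved by more than 60 mm. B triggered this time, so the test is ambiguous because the trigger includes impact peaks. I'll grip B and then C, drag each 12 mm back, and read the force while it is held there.

```bash
cat >> h.py <<'E'
def gtest(x,y,L=-.012):
    R=rot(-90); ctrl.goto([x,y,.11],R); ctrl.move_l([x,y,.033],vel=.12)
    b,_=force(10); ctrl.command_gripper(0); g,_=force(8)
    q=ctrl.current_tool_pos(); ctrl.move_l([x,y+L,.033],vel=.03); m,_=force(12)
    ctrl.move_l([x,y,.033],vel=.03); k,_=force(12)
    print("grip",ctrl.current_grip_width(),(g-b).round(2),"back",(m-b).round(2),"fwd",(k-b).round(2),ctrl.current_t())
    ctrl.command_gripper(.48); ctrl.move_l([x,y,.09],vel=.15)
E
python3 - <<'E'
from h import *
P=[onz("top",*tc(*c),.062) for c in((468,107),(443,207),(432,302))]; print(np.round(P,4))
for i in(2,1): gtest(*P[i][:2])
print(ctrl.current_t())
E
```

```text
[[ 0.6098 -0.0387  0.062 ]
 [ 0.5175 -0.0179  0.062 ]
 [ 0.4309 -0.0098  0.062 ]]
grip 0.3083742904549025 [-0.44  1.58  7.39] back [-0.84 -0.81  7.24] fwd [0.85 1.82 6.37] 42.6667
grip 0.3039801303965556 [-0.93  0.78  6.24] back [ 0.02 -1.6   5.45] fwd [0.01 1.7  5.83] 47.0917
48.0833
```

The gripped test was contaminated: the grip carries much of the weight. The trigger counts after contact (A 6/6, C 5/5, B 5/10) point to B. I'll check with a clearer threshold of 3.0 N on caged slow strokes in -y.

```bash
cat >> h.py <<'E'
def stroke(x,y,L=-.028,thr=3.0):
    ctrl.goto([x,y,.08],rot(-90)); ctrl.move_l([x,y,.033],vel=.12); s=[]
    for k in range(6):
        if not ctrl.move_l([x,y+L,.033],vel=.025,contact_N=thr): break
        s.append((round(ctrl.current_tool_pos()[1]-y,4),ctrl.current_contact_force().round(1)))
    print(s,k,ctrl.current_tool_pos()[1]-y); ctrl.move_l([x,y+L+.008,.033],vel=.1); ctrl.move_l([x,y+L+.008,.08],vel=.2); print(ctrl.current_t())
E
python3 - <<'E'
from h import *
stroke(.5175,-.0179)
stroke(.4309,-.0098)
E
```

```text
[] 0 -0.027933384560345997
50.775
[(np.float64(-0.0083), array([-0.3,  0.3, -0.4])), (np.float64(-0.009), array([-1.5, -0.6, -0.3])), (np.float64(-0.0093), array([ 0.1,  0.1, -0.2])), (np.float64(-0.0096), array([-0.7,  0.7, -0. ])), (np.float64(-0.0098), array([-0.3,  0.2, -0. ])), (np.float64(-0.0102), array([ 0.6,  0.2, -0.5]))] 5 -0.010185404411177545
54.05
```

That settles it: B ran the full stroke without a trigger, while C stopped every 0.3 mm. B is the slippery foot, so I'll put it in the far half of the tray.

Run:
```python
from h import *
x,y=.518,-.0379; R=rot(-90.2)
ctrl.goto([x,y,.08],R); ctrl.move_l([x,y,.033],vel=.12); ctrl.command_gripper(0)
print(ctrl.current_grip_width(),ctrl.current_grasp_force())
ctrl.move_l([x,y,.12],vel=.15)
X,Y=.571,.294
ctrl.goto([X,Y,.11],rot(-93.6)); ctrl.move_l([X,Y,.032],vel=.12)
print(ctrl.current_grip_width(),ctrl.current_contact_force(),ctrl.current_t())
print(ctrl.move_l([X,Y,.0225],vel=.02,contact_N=5),ctrl.current_tool_pos(),ctrl.current_t())
for n in ("top","scene"): cv2.imwrite(f"pics/{n}4.png",ctrl.read_camera(n))
a=cv2.imread("pics/scene4.png")[170:330,100:310]; cv2.imwrite("pics/scenec4.png",cv2.resize(a,None,fx=3.6,fy=3.6,interpolation=cv2.INTER_CUBIC))
```

```text
0.3066604643701614 30.00129461288452
0.30341741406295547 [ 0.34596314  0.33466184 -8.61322893] 58.2333
True [0.57133305 0.29416175 0.02442358] 58.6583
```

View pics/scenec4.png

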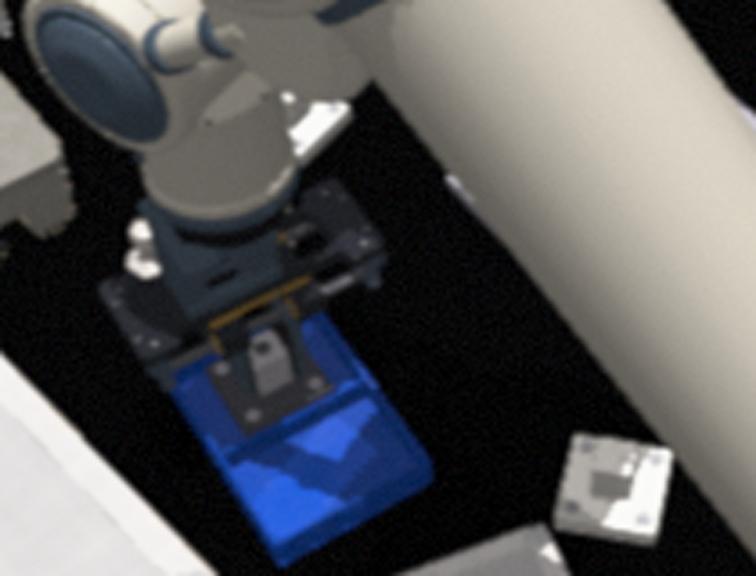

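The foot (270,385 in the crop) sits behind the divider, inside the far half. Contact came at TCP z=0.0244, the expected floor height. I'll release it and check.

Run:
```python
from h import *
p=ctrl.current_tool_pos(); ctrl.command_gripper(.48); ctrl.move_l([p[0],p[1],.15],vel=.12)
ctrl.goto([.45,.05,.3],rot(-90)); print(ctrl.current_t())
a=ctrl.read_camera("scene")[170:330,140:350]; b=ctrl.read_camera("top")[130:300,130:370]
cv2.imwrite("pics/fin.png",np.hstack([cv2.resize(a,(394,300)),cv2.resize(b,(406,300))]))
```

```text
61.6083
```

View pics/fin.png

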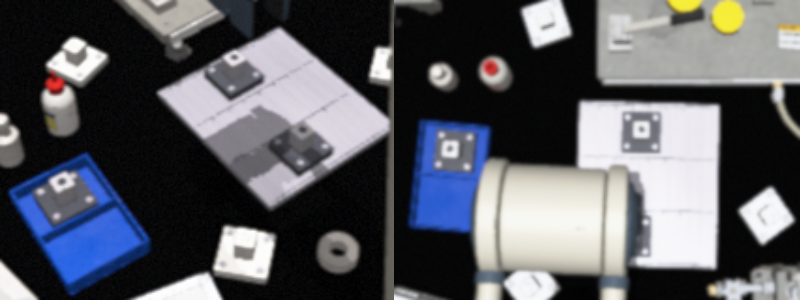

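The foot stands flat in the far half of the tray at (63,195). The two sound feet stand on the plate at (233,75) and (300,148), and the bottle and weight are where they were. I'll hand it in.

```bash
python3 -c "
from bench import ctrl
print(ctrl.sign_off(),ctrl.current_t())"
```

```text
the job is handed in; nothing more can be done
the job is handed in; nothing more can be done
```

I dragged all three feet, found the middle-lane one slippery and stood it flat in the far half of the blue tray; the two sound feet are still on the plate, and I handed the job in at about 62 s, with no verdict returned.

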